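# Tilt two sealed valve housings and scrap the rattlers

### The job

Tilt each of the two sealed grey valve housings lengthwise to feel whether the slug inside slides: in a sound one nothing moves. Lay each sound housing lengthwise down the slope of the metal rack, and lay each rattler, once its slug has slid to one end, level in the black scrap tray, both right way up (as they lie now). Set them down rather than dropping them, and leave the other things on the bench where they are.

Things in the scene. Friction and masses are not known exactly. Their poses are not given: they have to be found in the camera images.
- housing_1_center (a point): centre (half-way up) of one of two look-alike sealed valve housings: closed grey block lying on the bench, 130 mm long (own x), 48 wide (y), 48 high (z); between its two 10 mm bare-metal end flanges the waist is 44 mm wide and high. Centre 24 mm above what it lies on. Hides a slug (slug_1); sound or rattler is drawn afresh for each housing: none, one or both may rattle, whatever the name or place
- housing_2_center (a point): centre (half-way up) of one of two look-alike sealed valve housings: closed grey block lying on the bench, 130 mm long (own x), 48 wide (y), 48 high (z); between its two 10 mm bare-metal end flanges the waist is 44 mm wide and high. Centre 24 mm above what it lies on. Hides a slug (slug_2); sound or rattler is drawn afresh for each housing: none, one or both may rattle, whatever the name or place
- slug_1 (a joint): hidden slug of housing_1: m from mid length along the housing's x; starts at 0. Sound: stays at 0 (2 mm play). Rattler: slides downhill to a stop at +/-0.028 once the long axis tilts over about 20 deg (0.3 s at 35 deg); friction keeps it there when level again. Felt at the wrist: 0.35 kg shifts 28 mm, so the moment of the level housing about a level crosswise axis changes by 0.096 N m
- slug_2 (a joint): hidden slug of housing_2: m from mid length along the housing's x; starts at 0. Sound: stays at 0 (2 mm play). Rattler: slides downhill to a stop at +/-0.028 once the long axis tilts over about 20 deg (0.3 s at 35 deg); friction keeps it there when level again. Felt at the wrist: 0.35 kg shifts 28 mm, so the moment of the level housing about a level crosswise axis changes by 0.096 N m
- housing_1: housing_1 itself, origin at the centre of its underside, axes as told for its centre. About 0.64 kg with the slug (shell 0.22 to 0.34 kg), balanced about the middle. A port boss 6 mm high on top, 48 mm from the middle towards own +x, is all that protrudes; it may lie either way round end for end
- housing_2: housing_2 itself, origin at the centre of its underside, axes as told for its centre. About 0.64 kg with the slug (shell 0.22 to 0.34 kg), balanced about the middle. A port boss 6 mm high on top, 48 mm from the middle towards own +x, is all that protrudes; it may lie either way round end for end
- rack: fixed sloping aluminium rack for the sound housings, 155 by 205 mm, origin on the bench under its middle. Its face rises at 30 degrees towards its own +x (about towards the robot): uphill is (0.866, 0, 0.5) and the face's normal (-0.5, 0, 0.866) in the rack's frame. Face 175 mm long, 200 mm wide (y); lip 16 mm high along the low (-x) end, fences 10 mm high at the sides
- rack_face (a point): middle of the rack's sloping face, on its surface, at (-0.0015, 0, 0.0626) in the rack's frame; axes as the rack's (level, not sloping). A housing lying against the lip has its centre about 20 mm downhill of this point and 24 mm off the face; there is room for two side by side, at y = +45 and -45 mm
- tray: fixed black open scrap tray, 190 mm (x) by 240 mm (y), 28 mm high, walls and floor 4 mm thick; origin on the bench under its middle. Room for two housings laid along its x at y = +50 and -50 mm
- bolt: a round-headed steel bolt lying on the bench, 54 mm long, 19 mm head, lying along its own x, origin under the joint of head and shank; bystander
- spacer: a small aluminium spacer ring lying flat on the bench, 38 mm across, 12 mm high; bystander
- screwdriver: a screwdriver lying on the bench, 190 mm long, origin near its middle; bystander
There are look-alikes about, which are no part of the job. Leave any purple or turquoise look-alike of the housing_1 alone.

How it is judged (in metres and radians):
At the end, for the whole second after the job is handed in: housings at rest, right way up: a sound one (slug within 6 mm of the middle) lying on the rack's slope (tilted 0.42 to 0.63 rad, lengthwise within 0.35 rad, within its width), or a rattler with its slug over 12 mm off the middle lying level (0.12 rad) on the tray's floor (((x of housing_1_center in the frame of rack between -0.05 and 0.045 m and y of housing_1_center in the frame of rack between -0.085 and 0.085 m and z of housing_1_center in the frame of rack between 0.06 and 0.115 m and angle between housing_1_center's own z axis and vertical between 0.42 and 0.63 rad and angle between the y axis of housing_1_center and the y axis of rack, either way round below 0.35 rad and value of joint slug_1 between -0.006 and 0.006 m) or (x of housing_1_center in the frame of tray between -0.09 and 0.09 m and y of housing_1_center in the frame of tray between -0.115 and 0.115 m and z of housing_1_center in the frame of tray between 0.018 and 0.038 m and angle between housing_1_center's own z axis and vertical below 0.12 rad and (value of joint slug_1 below -0.012 m or value of joint slug_1 above 0.012 m))) and linear speed of each of housing_1, housing_2 below 0.02 m/s and velocity of joint slug_1 between -0.02 and 0.02 m/s and ((x of housing_2_center in the frame of rack between -0.05 and 0.045 m and y of housing_2_center in the frame of rack between -0.085 and 0.085 m and z of housing_2_center in the frame of rack between 0.06 and 0.115 m and angle between housing_2_center's own z axis and vertical between 0.42 and 0.63 rad and angle between the y axis of housing_2_center and the y axis of rack, either way round below 0.35 rad and value of joint slug_2 between -0.006 and 0.006 m) or (x of housing_2_center in the frame of tray between -0.09 and 0.09 m and y of housing_2_center in the frame of tray between -0.115 and 0.115 m and z of housing_2_center in the frame of tray between 0.018 and 0.038 m and angle between housing_2_center's own z axis and vertical below 0.12 rad and (value of joint slug_2 below -0.012 m or value of joint slug_2 above 0.012 m))) and velocity of joint slug_2 between -0.02 and 0.02 m/s); the robot touches nothing.
It fails at once if housing_1 is dropped (faster than 0.8 m/s with no finger on it) (linear speed of housing_1 above 0.8 m/s and contact force between the fingers and housing_1 below 0.1 N).
It fails at once if housing_2 is dropped (faster than 0.8 m/s with no finger on it) (linear speed of housing_2 above 0.8 m/s and contact force between the fingers and housing_2 below 0.1 N).
It fails at once if a bystander is pushed more than 40 mm (distance of any of bolt, spacer, screwdriver from where it was at the start of the episode above 0.04 m).
It also fails if it takes over 58 s, if anything falls off the work surface, if the arm or the gripper's body presses on something with over 40 N, if the wrist force passes 120 N, or if a joint passes its speed limit or range.

### The arm

A 6-joint arm with a two-finger parallel gripper is mounted at the origin on the work surface. World frame = base frame: x ahead of the robot, y to its left, z up, the work surface at z = 0. Lengths are in m, angles in degrees, forces in N, time in s.
With the tool pointing down it reaches from about 0.4 to 0.825 m from the base axis. Payload 7 kg.
Tool frame: the origin (TCP) lies on the mounting face of the last link; the fingertips stand 178 mm ahead of it and the grasp point (between the pads) lies 159 mm ahead of it (ctrl.tip_extent is the distance from the TCP to the fingertips, in m); z points along the fingers, y is the direction in which the jaws open and shut (so a half turn about z gives the same grasp; the last joint's range is limited). The gripper opens to 88 mm and grips with 3 to 60 N. Pads are 19 mm wide; open, the fingers measure 130 mm over their backs; the gripper's body (78 mm by 193 mm) begins 47 mm behind the grasp point.
Start: joints at [-49.441, 20.546, 0.682, 0, -70.136, -16.507], TCP at [0.275, -0.616, 0.405] pointing down, gripper open.
Joint ranges: [-176.03, 176.03], [-82.01, 121.73], [-58.28, 71.71], [-173.87, 95.51], [-174.79, -0.11], [-173.66, 173.66]. Speed limits (degrees/s): [136.94, 136.94, 172.46, 180, 180, 180].

### API

Orientations are given as [roll, pitch, yaw] about the fixed x, y, z axes, in that order (R = Rz(yaw) Ry(pitch) Rx(roll)).
In Python, from plant import ctrl gives the robot as it stands. The module is installed in compiled form; this text tells all that it offers.
- The arm moves only by the tool carry_out, never from a script. Its argument "moves" is text: rows parted by semicolons, each of 7 numbers parted by spaces: the finger opening in m, from 0 to 0.0876, then the shift along the tool's x, y, z in m, then the turn, a rotation vector about the tool's x, y, z in rad. A call has 1 to 20 rows; each row is the pose to reach, as a shift and turn from the pose commanded when the call began, along the tool's axes at that moment; what a row does not reach only later rows make up. A row lasts 1/10 s, in which the tool goes at most 50 mm and 8.59 degrees, less where a joint would pass 70% of its speed; a pose out of reach is approached as far as the arm can. A call with a gripper value outside its range is refused whole. The fingers move at their own pace and stop on an object; the grip force is fixed at half the most. Time passes only in rows, so rows that repeat a pose let the fingers close. It gives the time, the measured TCP pose, the force and the opening at its end, in the units of the state.
- ctrl.get_obs(): the state, without advancing time (a new reading comes with each control period).
- ctrl.snapshot(name): name is "scene" or "top"; returns a dict with "image" (384x512x3 uint8, red, green, blue), "K" (3x3 intrinsics, pixels), "k1" (the pictures are not rectified: a ray, as slopes to the right and down, at radius r is drawn at 1 + k1 r^2 times it, then the intrinsics apply), "R" (3x3) and "t" (3): a world point X has camera coordinates R X + t. Camera axes: x right, y down, z forward; pixel columns grow to the right and rows downward; lengths in m; the calibration is good to about 2 mm. A picture is of the moment at which its call begins. There is no depth.
- ctrl.close_job(): hands the job in, once; it reports no verdict.
Trained networks look in a picture, given as the dict that the camera call returned (one of the last four; its "shot" number tells which), for a name from the list of things; names that differ only in an ending like _2 or _b are one class to them, and where a whole thing is asked for, a point or a joint stands for the part that bears it (a point fixed in the world has none). Each returns a list of dicts, best first, with "confidence" (0 to 1); they miss things now and then, are a little off and sometimes report something else, mostly with a low value. They report only what shows in the picture. A call takes as long as a camera call. They do not tell look-alikes from the thing itself.
- ctrl.recognise(picture, label): "extent" ([left, top, right, bottom] in pixels, round what is visible of it).
- ctrl.trace(picture, label): "region" (384x512 bool, what is visible of it) and "extent" ([left, top, right, bottom] in pixels, round what is visible of it).
- ctrl.mark_of(picture, label): "at" ([row, column] in pixels: a listed point, or the origin of a listed thing).
The state is a dict: "clock": time; "joint_pos": joint angles; "qvel": joint speeds; "tau": joint torques, N m; "tool_pos": TCP position; "orientation": TCP orientation; "force": force on the tool from outside, world axes, zero at the start; "moment": the same for the moment, N m; "opening": finger opening in m.
Only numpy, scipy, OpenCV 4.12 (cv2) and the standard library are available. Lean on these libraries where they do the work, as an engineer would, in place of code of your own. Each camera call takes 0.05 s, during which the arm holds its last target.

## Working session

There is one attempt and no reset: what is moved stays moved. The work goes in short steps, Python scripts to look and compute and a tool call to move; the robot and the scene stay as the last step left them, time stands still between calls to the robot, and variables do not carry over. Pictures are saved under pics/ and viewed, and the job is handed in when it is done.

Besides the shell and the picture viewer there is one more tool, called after "Request:" as a command line: name --argument value ..., lists and objects as JSON in quotes. carry_out: Moves the arm, as the interface text tells. Its arguments: {"type":"object","properties":{"moves":{"type":"string"}},"required":["moves"]}

```bash
mkdir -p pics; ls; cat > h.py <<'E'
import numpy as np, cv2
from plant import ctrl
from scipy.spatial.transform import Rotation as Ro
def ray(p,u,v):
    K=p["K"];k1=p["k1"]
    xd=np.array([(u-K[0,2])/K[0,0],(v-K[1,2])/K[1,1]]);x=xd.copy()
    for _ in range(50): x=xd/(1+k1*(x@x))
    R=np.array(p["R"]);t=np.array(p["t"])
    return -R.T@t, R.T@np.array([x[0],x[1],1])
def atz(p,u,v,z):
    o,d=ray(p,u,v); return o+d*(z-o[2])/d[2]
def proj(p,X):
    c=np.array(p["R"])@np.array(X)+np.array(p["t"]);x=c[:2]/c[2];x=x*(1+p["k1"]*(x@x));K=p["K"]
    return np.array([K[0,0]*x[0]+K[0,2],K[1,1]*x[1]+K[1,2]])
def save(p,n,sc=1.5,crop=None):
    im=p["image"][:,:,::-1]
    if crop: im=im[crop[1]:crop[3],crop[0]:crop[2]]
    cv2.imwrite("pics/"+n+".png",cv2.resize(im,None,fx=sc,fy=sc,interpolation=cv2.INTER_CUBIC))
E
python3 - <<'E'
from h import *
print(ctrl.get_obs(), ctrl.tip_extent)
for n in ["scene","top"]:
    p=ctrl.snapshot(n); save(p,n+"0")
    print(n,"cam",-p["R"].T@p["t"],p["K"][0,0],p["k1"])
    for l in ["housing_1_center","housing_1","rack","rack_face","tray","bolt","spacer","screwdriver"]:
        for m in ctrl.mark_of(p,l)[:5]: print(l,np.round(m["at"],1),round(m["confidence"],2), np.round(atz(p,m["at"][1],m["at"][0],{"housing_1_center":.024,"rack_face":.0626}.get(l,0)),3))
E
```

```text
pics
{'clock': 0.0, 'joint_pos': array([-4.94398809e+01,  2.05922749e+01,  6.34158156e-01, -1.86862750e-02,
       -7.01362564e+01, -1.65074673e+01]), 'qvel': array([-0.01197872,  0.00136048,  0.1121275 ,  0.007909  , -0.03812432,
       -0.02475608]), 'tau': array([ 3.24252669e-04, -5.82723498e+01,  2.93041545e+01,  6.99675098e+00,
        6.74502837e-03, -2.27330665e-04]), 'tool_pos': array([ 0.2750395 , -0.61621766,  0.40372039]), 'orientation': array([ 1.79904525e+02, -9.97539560e-03, -1.55953704e+02]), 'force': array([-0.55446277, -0.39672162,  0.18979882]), 'moment': array([ 0.03208132,  0.02942603, -0.00299562]), 'opening': 0.08770515299088526} 0.1781
scene cam [ 0.83537276 -0.40187639  0.85409782] 439.8935503822901 -0.030448474368985807
housing_1_center [229.  235.7] 0.87 [ 0.485 -0.048  0.024]
housing_1_center [116.4 244.5] 0.86 [0.265 0.221 0.024]
housing_1_center [172.7 210.1] 0.71 [0.332 0.025 0.024]
housing_1 [257.6 307.4] 0.82 [0.639 0.014 0.   ]
housing_1 [125.4 244.2] 0.63 [0.271 0.213 0.   ]
housing_1 [237.7 233.6] 0.61 [ 0.486 -0.058  0.   ]
housing_1 [180.9 213.7] 
[... 445 characters left out ...]
0.065  0.024]
housing_1_center [261.5 165.4] 0.83 [0.266 0.22  0.024]
housing_1_center [238.8 242.2] 0.65 [0.33  0.02  0.024]
housing_1 [182.7 271.6] 0.93 [ 0.482 -0.056  0.   ]
housing_1 [259.2 169.1] 0.93 [0.269 0.216 0.   ]
housing_1 [233.8 241.3] 0.8 [0.342 0.023 0.   ]
housing_1 [124.  243.4] 0.61 [0.642 0.024 0.   ]
rack [159.9 136.8] 0.9 [0.537 0.316 0.   ]
rack [152.9 128.2] 0.45 [0.556 0.341 0.   ]
rack [183.6 273.9] 0.24 [ 0.479 -0.062  0.   ]
rack_face [153.7 128. ] 0.92 [0.544 0.32  0.063]
tray [161.1 358.4] 0.91 [ 0.546 -0.295  0.   ]
bolt [153.3 213.9] 0.68 [0.559 0.103 0.   ]
spacer [152.3 292.7] 0.54 [ 0.566 -0.113  0.   ]
screwdriver [235.3 350.3] 0.75 [ 0.343 -0.272  0.   ]
```

View pics/scene0.png

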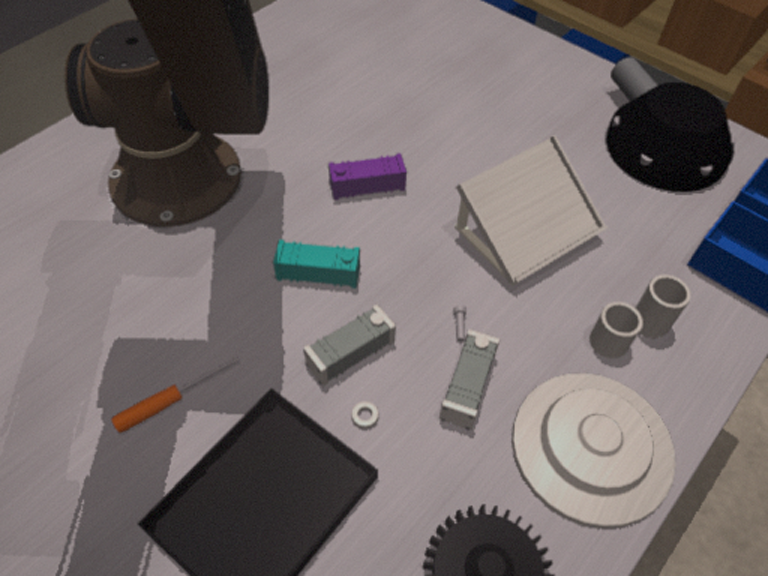

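View pics/top0.png

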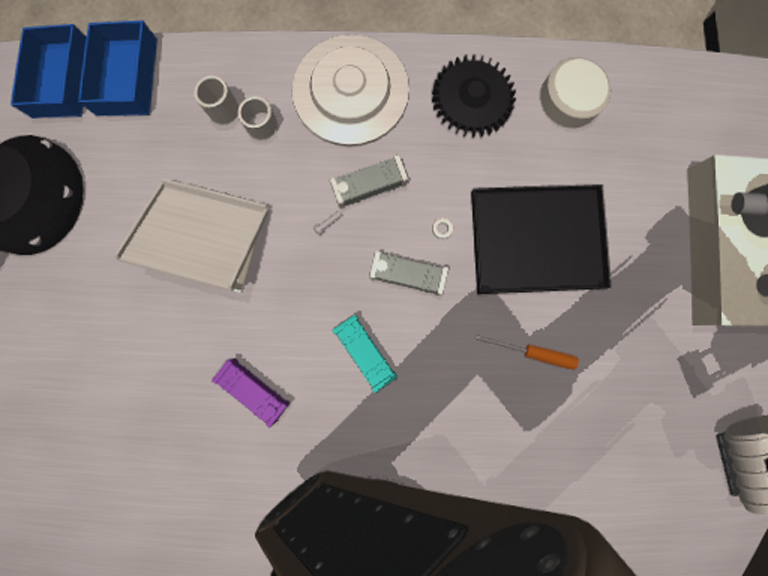

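```bash
cat > fit.py <<'E'
from h import *
from scipy.optimize import minimize
def box(lx,ly,z0,z1): return [[a*lx/2,b*ly/2,z] for a in(-1,1) for b in(-1,1) for z in(z0,z1)]
HP=np.array(box(.13,.048,0,.048)+[[.048+.009*np.cos(a),.009*np.sin(a),.054] for a in np.arange(0,6.2,.5)])
c,s=np.cos(np.pi/6),np.sin(np.pi/6)
m=np.array([-.0015,0,.0626])
def fp(u,y,n): return m+u*np.array([c,0,s])+n*np.array([-s,0,c])+np.array([0,y,0])
TP=np.array(box(.19,.24,0,.028))
def hull(p,P,x,y,yaw):
    R=Ro.from_euler('z',yaw).as_matrix()
    Q=np.array([proj(p,R@q+[x,y,0]) for q in P])
    im=np.zeros((384*2,512*2),np.uint8)
    cv2.fillConvexPoly(im,cv2.convexHull((Q*2+.5).round().astype(np.int32)),1); return im>0
def fit(views,P,x0):
    ms=[(p,cv2.resize(r.astype(np.uint8),(1024,768),interpolation=cv2.INTER_LINEAR)>0) for p,r in views]
    def f(v):
        k=0
        for p,r in ms:
            h=hull(p,P,*v); k+=1-(h&r).sum()/(h|r).sum()
        return k/len(ms)
    best=None
    for dy in(-.3,0,.3):
        o=minimize(f,np.array(x0)+[0,0,dy],method='Nelder-Mead',options=dict(initial_simplex=np.array(x0)+[0,0,dy]+np.array([[0,0,0],[.01,0,0],[0,.01,0],[0,0,.2]]),xatol=1e-4))
        if best is None or o.fun<best.fun: best=o
    return best.x,best.fun
E
python3 - <<'E'
from fit import *
ps=[ctrl.snapshot(n) for n in("scene","top")]
def near(p,l,px):
    b=None
    for t in ctrl.trace(p,l):
        r=t["region"]; ys,xs=np.nonzero(r)
        if abs(xs.mean()-px[0])<15 and abs(ys.mean()-px[1])<15: return r
    print("none",l,px)
for nm,P,l,x0 in [("hA",HP,"housing_1",(.48,-.06,-.2)),("hB",HP,"housing_1",(.64,.018,.3)),("tray",TP,"tray",(.55,-.295,0))]:
    vs=[]
    for p in ps:
        r=near(p,l,proj(p,[x0[0],x0[1],.02]))
        if r is not None: vs.append((p,r))
    for st in ([x0] if nm=="tray" else [x0,(x0[0],x0[1],x0[2]+np.pi),(x0[0],x0[1],x0[2]+np.pi/2),(x0[0],x0[1],x0[2]-np.pi/2)]):
        print(nm,len(vs),np.round(fit(vs,P,st)[0],4),[round(fit([v],P,st)[1],3) for v in vs],[np.round(fit([v],P,st)[0],3) for v in vs])
# rack corners
p=ps[1]
for l in ["rack"]:
  for t in ctrl.trace(p,l)[:1]:
    r=t["region"].astype(np.uint8)*255
    im=p["image"].copy(); im[r>0,0]=255
    cv2.imwrite("pics/rk.png",cv2.resize(im[105:205,65:195,::-1],None,fx=6,fy=6))
save(p,"rktop",6,(65,105,195,205)); save(ps[0],"rkscene",6,(295,85,425,185))
save(p,"hs",6,(210,95,310,195))
E
```

```text
hA 2 [ 0.4813 -0.0542  1.3549] [np.float64(0.128), np.float64(0.095)] [array([ 0.481, -0.054,  1.36 ]), array([ 0.481, -0.055,  1.33 ])]
hA 2 [ 0.4813 -0.0542  4.4965] [np.float64(0.128), np.float64(0.095)] [array([ 0.481, -0.054,  4.501]), array([ 0.481, -0.055,  4.471])]
hA 2 [ 0.4818 -0.0541  1.3615] [np.float64(0.127), np.float64(0.093)] [array([ 0.481, -0.053,  1.372]), array([ 0.482, -0.054,  1.34 ])]
hA 2 [ 0.4818 -0.0541 -1.7801] [np.float64(0.127), np.float64(0.093)] [array([ 0.481, -0.053, -1.77 ]), array([ 0.482, -0.054, -1.802])]
none housing_1 [310.18085386 252.26216805]
hB 1 [ 0.643   0.0187 -1.1966] [np.float64(0.114)] [array([ 0.643,  0.019, -1.197])]
hB 1 [0.643  0.0187 1.945 ] [np.float64(0.114)] [array([0.643, 0.019, 1.945])]
hB 1 [0.6431 0.0175 1.9405] [np.float64(0.117)] [array([0.643, 0.018, 1.94 ])]
hB 1 [ 0.6431  0.0175 -1.2011] [np.float64(0.117)] [array([ 0.643,  0.018, -1.201])]
tray 2 [ 0.5507 -0.2942  0.0652] [np.float64(0.012), np.float64(0.018)] [array([ 0.551, -0.293,  0.061]), array([ 0.551, -0.295,  0.063])]
```

View pics/rktop.png

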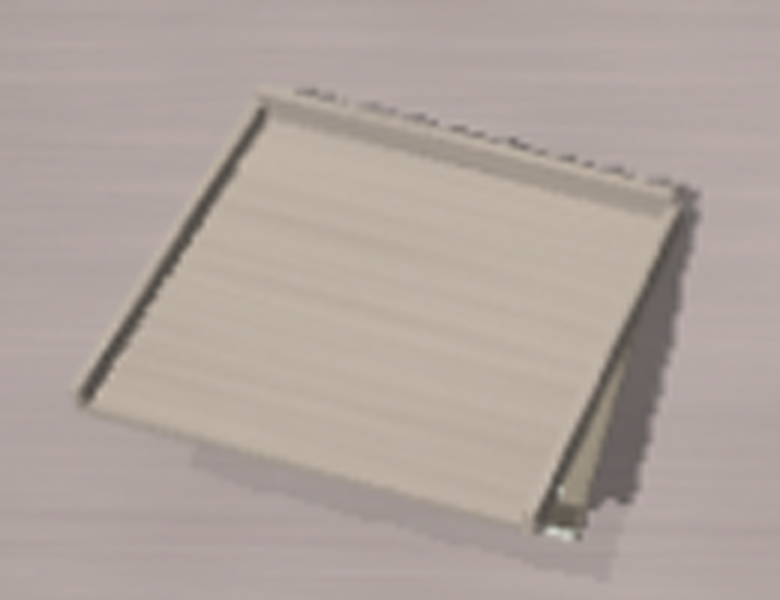

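View pics/rkscene.png

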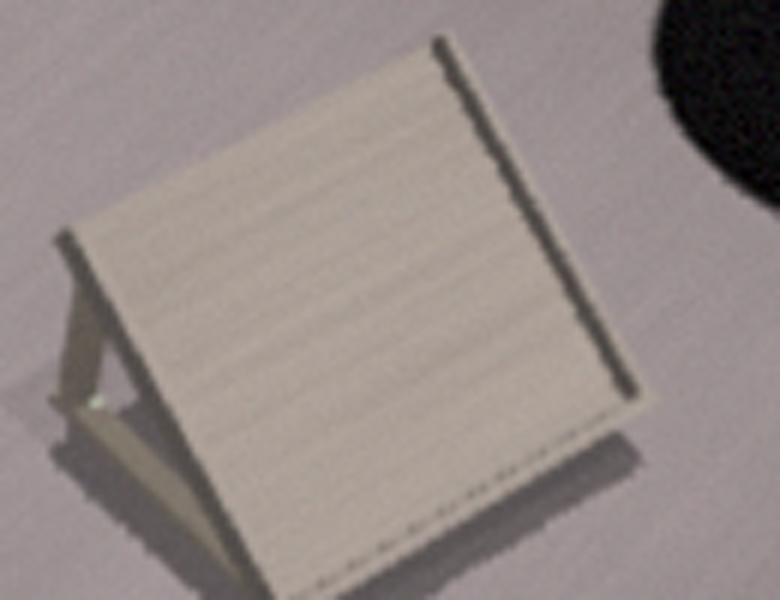

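```bash
python3 - <<'E'
from fit import *
p=ctrl.snapshot("top"); q=ctrl.snapshot("scene")
def ov(p,n,crop,items,sc=6):
    im=cv2.resize(p["image"][crop[1]:crop[3],crop[0]:crop[2],::-1],None,fx=sc,fy=sc,interpolation=cv2.INTER_CUBIC).copy()
    for P,x,y,yaw in items:
        R=Ro.from_euler('z',yaw).as_matrix()
        Q=np.array([proj(p,R@np.array(k)+[x,y,0]) for k in P])
        Q=((Q-[crop[0],crop[1]]+.5)*sc).astype(np.int32)
        cv2.polylines(im,[cv2.convexHull(Q)],True,(0,0,255),1)
    cv2.imwrite("pics/"+n+".png",im)
it=[(HP,.4815,-.0541,1.358),(HP,.643,.0185,1.942)]
ov(p,"ovt",(210,95,310,195),it); ov(q,"ovs",(195,195,345,295),it,5)
E
```

```text
(no output)
```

View pics/ovt.png

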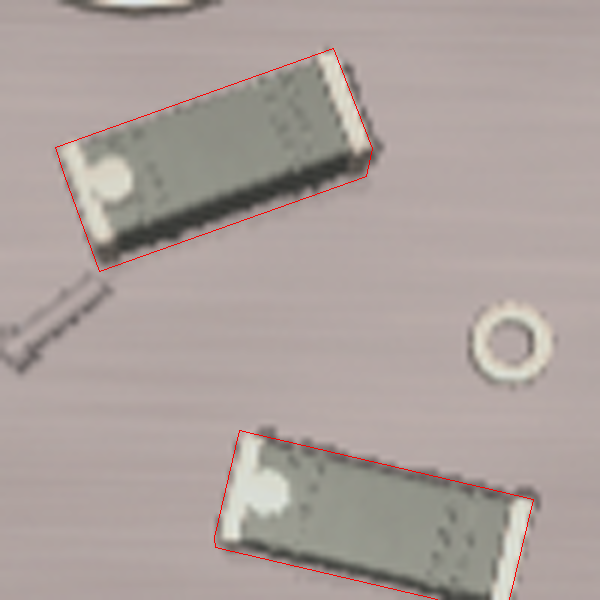

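View pics/ovs.png

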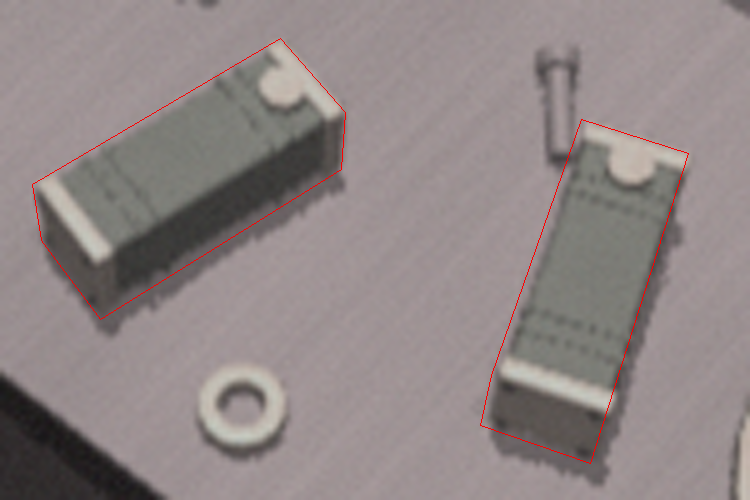

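```bash
python3 - <<'E'
from fit import *
from scipy.optimize import least_squares
p=ctrl.snapshot("top"); q=ctrl.snapshot("scene")
# rack y: rack x toward robot => yaw~180; rack +y is world -y
obs=[(p,(80,402),(65,105),(.0875,-.1025,.008)),(p,(540,527),(65,105),(.0875,.1025,.008)),(p,(262,92),(65,105),(-.0895,-.1025,.016)),(p,(685,190),(65,105),(-.0895,.1025,.016)),
(q,(62,232),(295,85),(.0875,.1025,.010)),(q,(440,38),(295,85),(.0875,-.1025,.010)),(q,(655,402),(295,85),(-.0895,-.1025,.016))]
def f(v):
    R=Ro.from_euler('z',v[2]).as_matrix(); e=[]
    for pp,a,o,k in obs: e+=list(proj(pp,R@fp(*k)+[v[0],v[1],0])-(np.array(o)+np.array(a)/6-.5))
    return e
o=least_squares(f,[.54,.318,np.pi-.25]); print(o.x,np.degrees(o.x[2]),np.round(o.fun.reshape(-1,2),1))
for v in [.0,.0]: pass
R=Ro.from_euler('z',o.x[2]).as_matrix(); print("face",R@m+[o.x[0],o.x[1],0])
for y in(.045,-.045): print(y,R@fp(-.02,y,.024)+[o.x[0],o.x[1],0])
E
```

```text
[0.53548509 0.31394    2.90960041] 166.70782360035108 [[-0.8 -0.7]
 [ 0.5 -0.8]
 [-0.6 -0.8]
 [ 0.3  0.6]
 [-1.   0. ]
 [-0.3 -0.5]
 [-0.2 -0.2]]
face [0.5369449  0.31359512 0.0626    ]
0.045 [0.55513367 0.26305938 0.07338461]
-0.045 [0.57582618 0.3506483  0.07338461]
```

```bash
cat > st.py <<'E'
from h import *
import json,os
def load():
    if os.path.exists("st.json"):
        d=json.load(open("st.json")); return np.array(d["p"]),Ro.from_quat(d["q"])
    return np.array([.275,-.616,.405]),Ro.from_euler('xyz',[180,0,-155.948],degrees=True)
def apply(s):
    p,R=load(); v=np.array([float(k) for k in s.split()][-6:])
    p=p+R.apply(v[:3]); R=R*Ro.from_rotvec(v[3:])
    json.dump(dict(p=list(p),q=list(R.as_quat())),open("st.json","w"))
    o=ctrl.get_obs()
    Rm=Ro.from_euler('xyz',o["orientation"],degrees=True)
    print("cmd",np.round(p,4),np.round(R.as_euler('xyz',degrees=True),2)," meas-cmd mm",np.round((o["tool_pos"]-p)*1e3,1),"deg",np.round(np.degrees((R.inv()*Rm).as_rotvec()),2),"t",round(o["clock"],2),"open",round(o["opening"],4),"j",np.round(o["joint_pos"],0))
def tgt(pos,R):
    p,Rc=load(); print(np.round(Rc.inv().apply(np.array(pos)-p),4),np.round((Rc.inv()*R).as_rotvec(),4))
def down(yaw,tilt=0): # tilt about tool y, deg
    return Ro.from_euler('xyz',[180,0,yaw],degrees=True)*Ro.from_euler('y',tilt,degrees=True)
def moment(n=12):
    M=[];F=[]
    for _ in range(n):
        ctrl.snapshot("top"); o=ctrl.get_obs(); M.append(o["moment"]);F.append(o["force"])
    R=Ro.from_euler('xyz',o["orientation"],degrees=True)
    M=np.array(M); F=np.array(F)
    print("F",np.round(F.mean(0),2),"M",np.round(M.mean(0),4),"sd",np.round(M.std(0),4),"M tool",np.round(R.inv().apply(M.mean(0)),4))
E
python3 - <<'E'
from st import *
for yaw in (77.8,-102.2):
    tgt([.4815,-.0541,.30],down(yaw)); tgt([.4815,-.0541,.185],down(yaw))
E
```

```text
[-0.4176  0.429   0.105 ] [-0.     -0.      2.2035]
[-0.4176  0.429   0.22  ] [-0.     -0.      2.2035]
[-0.4176  0.429   0.105 ] [ 0.      0.     -0.9381]
[-0.4176  0.429   0.22  ] [ 0.      0.     -0.9381]
```

Request:
carry_out --moves "0.0876 -0.4176 0.429 0.105 0 0 -0.938;0.0876 -0.4176 0.429 0.105 0 0 -0.938;0.0876 -0.4176 0.429 0.105 0 0 -0.938;0.0876 -0.4176 0.429 0.105 0 0 -0.938;0.0876 -0.4176 0.429 0.105 0 0 -0.938;0.0876 -0.4176 0.429 0.105 0 0 -0.938;0.0876 -0.4176 0.429 0.105 0 0 -0.938;0.0876 -0.4176 0.429 0.105 0 0 -0.938;0.0876 -0.4176 0.429 0.105 0 0 -0.938;0.0876 -0.4176 0.429 0.105 0 0 -0.938;0.0876 -0.4176 0.429 0.105 0 0 -0.938;0.0876 -0.4176 0.429 0.105 0 0 -0.938;0.0876 -0.4176 0.429 0.105 0 0 -0.938;0.0876 -0.4176 0.429 0.105 0 0 -0.938;0.0876 -0.4176 0.429 0.105 0 0 -0.938;0.0876 -0.4176 0.429 0.105 0 0 -0.938"

```text
clock: 3.15
tool_pos: [0.4812, -0.0554, 0.2999]
orientation: [-180.0, 0.0, -102.3]
force: [0.2, 0.6, 0.3]
opening: 0.0874
```

```bash
python3 - <<'E'
from st import *
apply("-0.4176 0.429 0.105 0 0 -0.938")
p=ctrl.snapshot("scene"); save(p,"a1",4,(150,120,330,270))
tgt([.4815,-.0541,.185],down(-102.2))
E
```

```text
cmd [ 0.4815 -0.054   0.3   ] [ 180.     0.  -102.2]  meas-cmd mm [-0.3 -1.4 -0.1] deg [ 0.01 -0.    0.07] t 3.15 open 0.0874 j [ 17.   8. -31.   0. -51. -29.]
[ 0.    -0.     0.115] [-0.      0.     -0.0001]
```

View pics/a1.png

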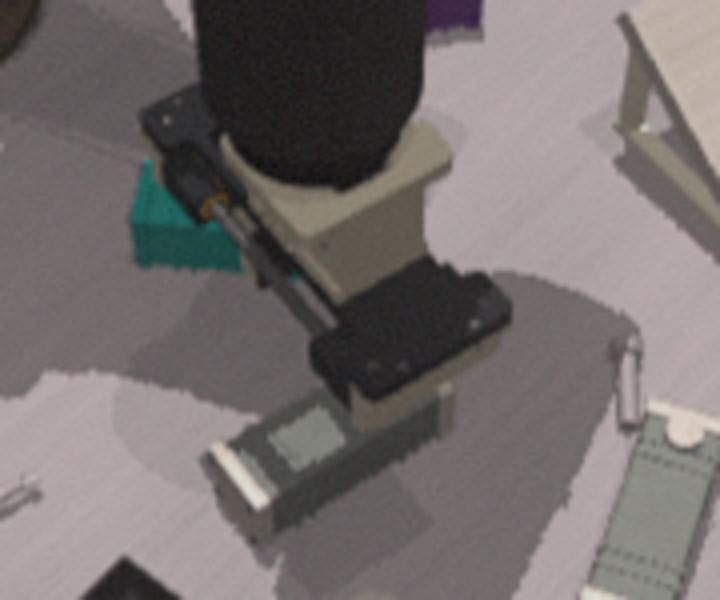

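Request:
carry_out --moves "0.0876 0 0 0.04 0 0 0;0.0876 0 0 0.08 0 0 0;0.0876 0 0 0.1 0 0 0;0.0876 0 0 0.115 0 0 0;0.0876 0 0 0.115 0 0 0;0.03 0 0 0.115 0 0 0;0.03 0 0 0.115 0 0 0;0.03 0 0 0.115 0 0 0;0.03 0 0 0.115 0 0 0;0.03 0 0 0.115 0 0 0;0.03 0 0 0.115 0 0 0;0.03 0 0 0.115 0 0 0"

```text
clock: 4.4
tool_pos: [0.4818, -0.0543, 0.185]
orientation: [-180.0, 0.0, -102.2]
force: [0.2, -0.1, 2.9]
opening: 0.044
```

```bash
python3 - <<'E'
from st import *
apply("0 0 0.115 0 0 0")
E
```

```text
cmd [ 0.4815 -0.054   0.185 ] [ 180.     0.  -102.2]  meas-cmd mm [ 0.3 -0.3 -0. ] deg [ 0.04 -0.01 -0.02] t 4.4 open 0.044 j [ 17.  18. -38.   0. -34. -29.]
```

Request:
carry_out --moves "0.03 0 0 -0.03 0 0 0;0.03 0 0 -0.07 0 0 0;0.03 0 0 -0.12 0 0 0;0.03 0 0 -0.17 0 0 -0.1;0.03 0 0 -0.17 0 0 -0.22;0.03 0 0 -0.17 0 0 -0.34;0.03 0 0 -0.17 0 0 -0.46;0.03 0 0 -0.17 0 0 -0.58;0.03 0 0 -0.17 0 0 -0.7;0.03 0 0 -0.17 0 0 -0.82;0.03 0 0 -0.17 0 0 -0.94;0.03 0 0 -0.17 0 0 -1.06;0.03 0 0 -0.17 0 0 -1.18;0.03 0 0 -0.17 0 0 -1.3;0.03 0 0 -0.17 0 0 -1.42;0.03 0 0 -0.17 0 0 -1.5;0.03 0 0 -0.17 0 0 -1.552;0.03 0 0 -0.17 0 0 -1.552;0.03 0 0 -0.17 0 0 -1.552;0.03 0 0 -0.17 0 0 -1.552"

```text
clock: 6.4
tool_pos: [0.4813, -0.0544, 0.3542]
orientation: [180.0, 0.1, -13.4]
force: [0.6, -0.6, -5.5]
opening: 0.0435
```

```bash
python3 - <<'E'
from st import *
apply("0 0 -0.17 0 0 -1.552")
moment()
E
```

```text
cmd [ 0.4815 -0.054   0.355 ] [180.     0.   -13.28]  meas-cmd mm [-0.2 -0.4 -0.8] deg [-0.01 -0.06  0.08] t 6.4 open 0.0435 j [ 17.   5. -27.  -0. -58.  60.]
F [-0.07 -0.14 -5.84] M [-0.0829  0.1482  0.0007] sd [0.0228 0.0227 0.0296] M tool [-0.1147 -0.1252 -0.0007]
```

Request:
carry_out --moves "0.03 0 0 0 0 -0.1 0;0.03 0 0 0 0 -0.2 0;0.03 0 0 0 0 -0.32 0;0.03 0 0 0 0 -0.44 0;0.03 0 0 0 0 -0.56 0;0.03 0 0 0 0 -0.63 0;0.03 0 0 0 0 -0.63 0;0.03 0 0 0 0 -0.63 0;0.03 0 0 0 0 -0.63 0;0.03 0 0 0 0 -0.63 0;0.03 0 0 0 0 -0.63 0;0.03 0 0 0 0 -0.5 0;0.03 0 0 0 0 -0.38 0;0.03 0 0 0 0 -0.26 0;0.03 0 0 0 0 -0.14 0;0.03 0 0 0 0 -0.05 0;0.03 0 0 0 0 0 0;0.03 0 0 0 0 0 0;0.03 0 0 0 0 0 0;0.03 0 0 0 0 0 0"

```text
clock: 9.0
tool_pos: [0.4816, -0.0544, 0.3546]
orientation: [180.0, 0.1, -13.3]
force: [0.7, -0.6, -5.4]
opening: 0.0443
```

```bash
python3 - <<'E'
from st import *
apply("0 0 0 0 0 0")
moment()
E
```

```text
cmd [ 0.4815 -0.054   0.355 ] [180.     0.   -13.28]  meas-cmd mm [ 0.1 -0.4 -0.4] deg [-0.01 -0.09  0.01] t 9.0 open 0.0443 j [ 17.   5. -27.  -0. -58.  60.]
F [ 0.05 -0.02 -5.78] M [-0.0758  0.1336  0.0221] sd [0.018  0.0297 0.0318] M tool [-0.1045 -0.1126 -0.0221]
```

Request:
carry_out --moves "0.03 0 0 0 0 0.1 0;0.03 0 0 0 0 0.2 0;0.03 0 0 0 0 0.32 0;0.03 0 0 0 0 0.44 0;0.03 0 0 0 0 0.56 0;0.03 0 0 0 0 0.63 0;0.03 0 0 0 0 0.63 0;0.03 0 0 0 0 0.63 0;0.03 0 0 0 0 0.63 0;0.03 0 0 0 0 0.63 0;0.03 0 0 0 0 0.63 0"

```text
clock: 10.7
tool_pos: [0.4908, -0.0558, 0.3691]
orientation: [179.9, -34.8, -13.3]
force: [0.1, -0.5, -6.8]
opening: 0.0441
```

Request:
carry_out --moves "0.03 0 0 0 0 -0.1 0;0.03 0 0 0 0 -0.2 0;0.03 0 0 0 0 -0.32 0;0.03 0 0 0 0 -0.44 0;0.03 0 0 0 0 -0.56 0;0.03 0 0 0 0 -0.63 0;0.03 0 0 0 0 -0.63 0;0.03 0 0 0 0 -0.63 0;0.03 0 0 0 0 -0.63 0"

```text
clock: 11.6
tool_pos: [0.4917, -0.0551, 0.3691]
orientation: [180.0, 1.1, -13.3]
force: [0.0, 0.1, -5.3]
opening: 0.0438
```

```bash
python3 - <<'E'
from st import *
apply("0 0 0 0 0 0")
moment()
E
```

```text
cmd [ 0.4815 -0.054   0.355 ] [180.     0.   -13.28]  meas-cmd mm [10.2 -1.1 14.1] deg [-0.04 -1.06  0.06] t 11.6 open 0.0438 j [ 16.   5. -24.  -1. -62.  61.]
F [ 0.04 -0.09 -5.85] M [-0.101   0.0198  0.0093] sd [0.0226 0.0236 0.0218] M tool [-0.103   0.004  -0.0072]
```

```bash
python3 - <<'E'
from st import *
o=ctrl.get_obs()
json.dump(dict(p=list(o["tool_pos"]),q=list(Ro.from_euler('xyz',o["orientation"],degrees=True).as_quat())),open("st.json","w"))
tgt([.4815,-.054,.355],down(-13.28)); apply("0 0 0 0 0 0")
E
```

```text
[-0.0095  0.0007  0.0151] [ 0.0006  0.0206 -0.0006]
cmd [ 0.4912 -0.0556  0.3699] [179.96   1.18 -13.31]  meas-cmd mm [0. 0. 0.] deg [ 0.  0. -0.] t 12.2 open 0.0438 j [ 16.   5. -24.  -1. -62.  61.]
```

Request:
carry_out --moves "0.03 -0.01 0 0.014 0 0.02 0;0.03 -0.01 0 0.014 0 0.02 0;0.03 -0.01 0 0.014 0 0.02 0;0.03 -0.01 0 0.014 0 0.02 0"

```text
clock: 12.6
tool_pos: [0.4819, -0.0531, 0.3567]
orientation: [180.0, 0.0, -13.3]
force: [0.5, 0.4, -6.4]
opening: 0.0437
```

```bash
python3 - <<'E'
from st import *
o=ctrl.get_obs()
apply("-0.01 0 0.014 0 0.02 0"); moment(20)
p=ctrl.snapshot("scene"); save(p,"a2",4,(150,60,330,210))
E
```

```text
cmd [ 0.4812 -0.0532  0.3561] [ 1.7996e+02  3.0000e-02 -1.3310e+01]  meas-cmd mm [0.7 0.1 0.6] deg [ 0.01  0.02 -0.01] t 12.6 open 0.0437 j [ 17.   5. -27.   0. -59.  60.]
F [-0.15  0.09 -5.86] M [-0.0715  0.1402  0.0027] sd [0.0297 0.0289 0.0375] M tool [-0.1019 -0.12   -0.0027]
```

View pics/a2.png

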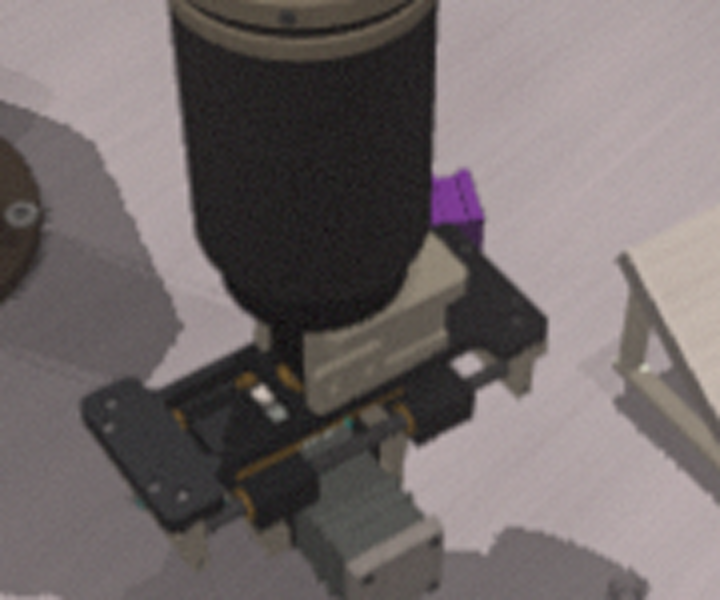

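Request:
carry_out --moves "0.03 0.02 0 0 0 -0.1 0;0.03 0.04 0 0 0 -0.2 0;0.03 0.06 0 0 0 -0.32 0;0.03 0.08 0 0 0 -0.44 0;0.03 0.08 0 0 0 -0.56 0;0.03 0.08 0 0 0 -0.63 0;0.03 0.08 0 0 0 -0.63 0;0.03 0.08 0 0 0 -0.63 0;0.03 0.08 0 0 0 -0.63 0;0.03 0.08 0 0 0 -0.63 0"

```text
clock: 14.65
tool_pos: [0.5589, -0.0714, 0.3568]
orientation: [180.0, 36.0, -13.3]
force: [-0.3, -0.1, -6.3]
opening: 0.0437
```

Request:
carry_out --moves "0.03 0 0 0 0 0.1 0;0.03 0 0 0 0 0.22 0;0.03 0 0 0 0 0.34 0;0.03 0 0 0 0 0.46 0;0.03 0 0 0 0 0.56 0;0.03 0 0 0 0 0.61 0;0.03 0 0 0 0 0.63 0;0.03 0 0 0 0 0.63 0;0.03 0 0 0 0 0.63 0;0.03 0 0 0 0 0.63 0"

```text
clock: 15.65
tool_pos: [0.5593, -0.0716, 0.3558]
orientation: [179.9, 0.1, -13.3]
force: [0.5, 0.0, -6.5]
opening: 0.0437
```

```bash
python3 - <<'E'
from st import *
apply("0.08 0 0 0 0 0"); moment(12)
E
```

```text
cmd [ 0.5591 -0.0716  0.3561] [ 1.7996e+02  3.0000e-02 -1.3310e+01]  meas-cmd mm [ 0.2  0.  -0.3] deg [-0.01 -0.09  0.01] t 15.65 open 0.0437 j [ 13.  12. -18.  -0. -60.  64.]
F [-0.13  0.04 -5.93] M [-0.0722  0.1179 -0.0009] sd [0.0256 0.0304 0.0272] M tool [-0.0974 -0.0981  0.0009]
```

Request:
carry_out --moves "0.03 0 0 0 0 0.1 0;0.03 0 0 0 0 0.22 0;0.03 0 0 0 0 0.34 0;0.03 0 0 0 0 0.46 0;0.03 0 0 0 0 0.56 0;0.03 0 0 0 0 0.61 0;0.03 0 0 0 0 0.63 0;0.03 0 0 0 0 0.63 0;0.03 0 0 0 0 0.63 0;0.03 0 0 0 0 0.63 0"

```text
clock: 17.25
tool_pos: [0.5594, -0.0716, 0.3628]
orientation: [-179.8, -35.0, -13.8]
force: [-0.9, -3.4, -5.8]
opening: 0.044
```

Request:
carry_out --moves "0.03 0 0 0 0 -0.1 0;0.03 0 0 0 0 -0.22 0;0.03 0 0 0 0 -0.34 0;0.03 0 0 0 0 -0.46 0;0.03 0 0 0 0 -0.56 0;0.03 0 0 0 0 -0.61 0;0.03 0 0 0 0 -0.63 0;0.03 0 0 0 0 -0.63 0;0.03 0 0 0 0 -0.63 0;0.03 0 0 0 0 -0.63 0"

```text
clock: 18.25
tool_pos: [0.5626, -0.0708, 0.3645]
orientation: [179.9, 0.9, -13.4]
force: [-0.2, -0.3, -6.6]
opening: 0.044
```

```bash
python3 - <<'E'
from st import *
apply("0 0 0 0 0 0"); moment(12)
E
```

```text
cmd [ 0.5591 -0.0716  0.3561] [ 1.7996e+02  3.0000e-02 -1.3310e+01]  meas-cmd mm [3.5 0.8 8.4] deg [-0.09 -0.86  0.11] t 18.25 open 0.044 j [ 12.  12. -16.  -0. -62.  64.]
F [-0.    0.1  -5.94] M [-0.0982  0.0685 -0.0167] sd [0.0359 0.0464 0.0321] M tool [-0.1111 -0.044   0.0182]
```

```bash
python3 - <<'E'
from st import *
o=ctrl.get_obs()
json.dump(dict(p=list(o["tool_pos"]),q=list(Ro.from_euler('xyz',o["orientation"],degrees=True).as_quat())),open("st.json","w"))
tgt([.5591,-.0716,.3561],down(-13.3))
E
```

```text
[-0.0018  0.0012  0.0089] [ 0.0025  0.0142 -0.0015]
```

Request:
carry_out --moves "0.03 -0.001 0 0.002 0 0.005 0;0.03 -0.002 0 0.004 0 0.01 0;0.03 -0.003 0 0.006 0 0.015 0;0.03 -0.0035 0 0.0085 0 0.0155 0;0.03 -0.0035 0 0.0085 0 0.0155 0;0.03 -0.0035 0 0.0085 0 0.0155 0"

```text
clock: 19.45
tool_pos: [0.5579, -0.0701, 0.3562]
orientation: [179.8, -0.0, -13.4]
force: [-0.3, 0.8, -6.3]
opening: 0.044
```

```bash
python3 - <<'E'
from st import *
apply("-0.0035 0 0.0085 0 0.0155 0"); moment(16)
E
```

```text
cmd [ 0.5578 -0.0701  0.3565] [ 1.7985e+02 -8.0000e-02 -1.3390e+01]  meas-cmd mm [ 0.1 -0.  -0.2] deg [-0.01 -0.03 -0.  ] t 19.45 open 0.044 j [ 13.  12. -18.   0. -60.  64.]
F [ 0.2  -0.11 -5.94] M [-0.0748  0.1345  0.0032] sd [0.0249 0.0325 0.0248] M tool [-0.1039 -0.1135 -0.0036]
```

```bash
cat >> st.py <<'E'
from fit import fp
RX=np.array([.5355,.3139,0]);RY=2.9096
def rackpose(u,y,n,gz=.002):
    Rr=Ro.from_euler('z',RY).as_matrix()
    P=Rr@fp(u,y,n+.159+gz)+RX
    return P,down(np.degrees(RY)-180,-30)
E
python3 - <<'E'
from st import *
for n in (.1,.045,.0255): print(rackpose(-.018,.043,n)[0]); tgt(*rackpose(-.018,.043,n))
E
```

```text
[0.66924815 0.23811883 0.27963263]
[ 0.037  -0.3258  0.0761] [ 0.0021 -0.5249 -0.0023]
[0.64248487 0.24444155 0.23200123]
[ 0.0095 -0.3259  0.1237] [ 0.0021 -0.5249 -0.0023]
[0.63299607 0.24668325 0.21511374]
[-3.000e-04 -3.259e-01  1.405e-01] [ 0.0021 -0.5249 -0.0023]
```

Request:
carry_out --moves "0.03 0.01 -0.04 0 0 -0.08 0;0.03 0.02 -0.08 0 0 -0.16 0;0.03 0.03 -0.12 0 0 -0.24 0;0.03 0.037 -0.16 0 0 -0.32 0;0.03 0.037 -0.2 0.02 0 -0.4 0;0.03 0.037 -0.24 0.04 0 -0.48 0;0.03 0.037 -0.28 0.06 0.002 -0.525 -0.002;0.03 0.037 -0.31 0.07 0.002 -0.525 -0.002;0.03 0.037 -0.326 0.076 0.002 -0.525 -0.002;0.03 0.037 -0.326 0.076 0.002 -0.525 -0.002;0.03 0.037 -0.326 0.076 0.002 -0.525 -0.002"

```text
clock: 21.35
tool_pos: [0.6696, 0.2382, 0.2793]
orientation: [179.9, 30.0, -13.3]
force: [-0.8, -0.1, -4.7]
opening: 0.0438
```

```bash
python3 - <<'E'
from st import *
apply("0.037 -0.326 0.076 0.002 -0.525 -0.002")
for n in (.045,.0255): tgt(*rackpose(-.018,.043,n))
p=ctrl.snapshot("top"); save(p,"b1",5,(70,80,210,200))
p=ctrl.snapshot("scene"); save(p,"b2",5,(290,60,440,180))
E
```

```text
cmd [0.6693 0.2383 0.2797] [179.99  30.   -13.31]  meas-cmd mm [ 0.3 -0.1 -0.4] deg [-0.06  0.01 -0.01] t 21.35 open 0.0438 j [ 29.  37.  17. -20. -92.  51.]
[0.0001 0.0002 0.055 ] [-0.      0.0001 -0.0003]
[0.0001 0.0002 0.0745] [-0.      0.0001 -0.0003]
```

View pics/b2.png

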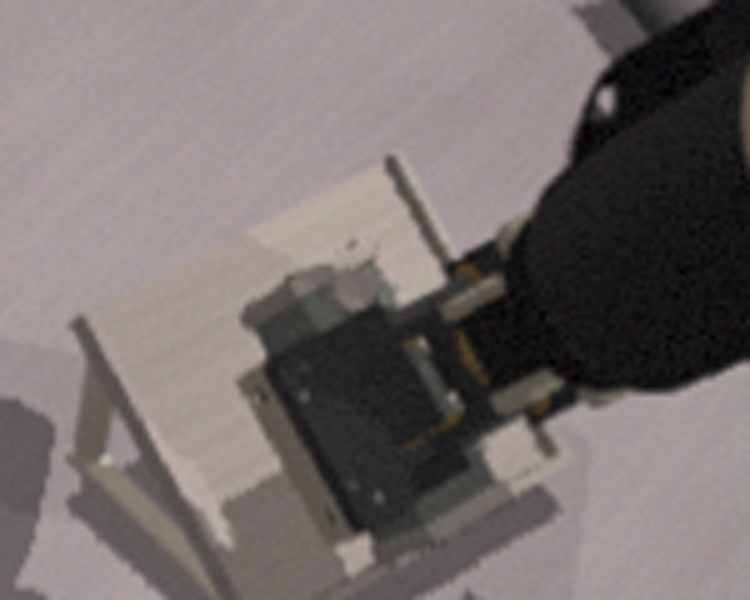

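Request:
carry_out --moves "0.03 -0.004 0 0.02 0 0 0;0.03 -0.004 0 0.04 0 0 0;0.03 -0.004 0 0.055 0 0 0;0.03 -0.004 0 0.065 0 0 0;0.03 -0.004 0 0.07 0 0 0;0.03 -0.004 0 0.073 0 0 0;0.03 -0.004 0 0.0745 0 0 0;0.03 -0.004 0 0.0745 0 0 0;0.03 -0.004 0 0.0745 0 0 0"

```text
clock: 22.35
tool_pos: [0.6301, 0.2476, 0.2174]
orientation: [-180.0, 30.0, -13.3]
force: [1.3, -0.8, -5.7]
opening: 0.0438
```

```bash
python3 - <<'E'
from st import *
apply("-0.004 0 0.0745 0 0 0")
moment(6)
p=ctrl.snapshot("scene"); save(p,"b3",5,(290,60,440,180))
E
```

```text
cmd [0.6296 0.2477 0.2172] [179.99  30.   -13.31]  meas-cmd mm [ 0.4 -0.1  0.2] deg [ 0.02  0.01 -0.  ] t 22.35 open 0.0438 j [ 31.  38.   9. -20. -84.  52.]
F [ 0.03  0.4  -5.95] M [-0.7038 -2.5054 -0.0122] sd [0.0393 0.0342 0.0192] M tool [-0.0872  2.6001  0.0648]
```

View pics/b3.png

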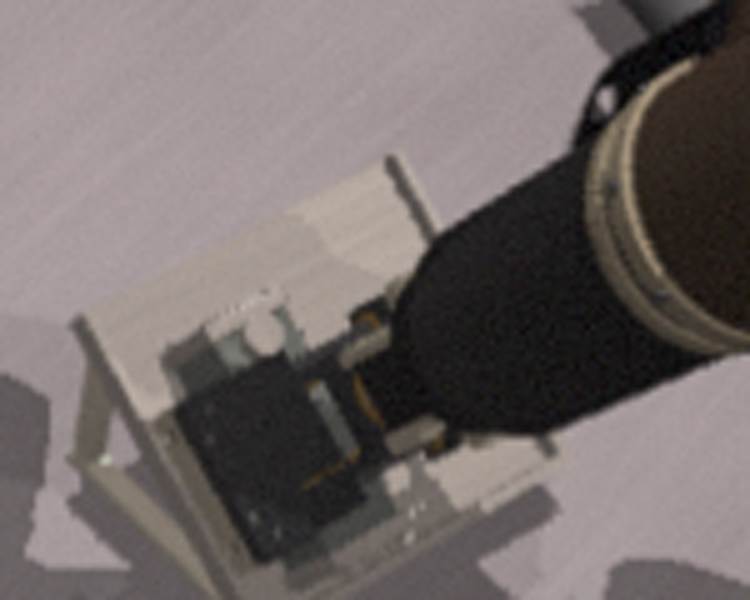

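Request:
carry_out --moves "0.03 0 0 0.001 0 0 0;0.03 0 0 0.0015 0 0 0;0.03 0 0 0.0015 0 0 0"

```text
clock: 23.0
tool_pos: [0.6293, 0.2477, 0.2165]
orientation: [-180.0, 30.0, -13.3]
force: [2.2, -1.0, 0.1]
opening: 0.0439
```

Request:
carry_out --moves "0.03 0 0 0.001 0 0 0;0.03 0 0 0.001 0 0 0"

```text
clock: 23.2
tool_pos: [0.6292, 0.2477, 0.2165]
orientation: [-180.0, 29.9, -13.3]
force: [3.2, -1.9, 5.8]
opening: 0.0438
```

Request:
carry_out --moves "0.03 0.002 0 0 0 0 0;0.03 0.004 0 0 0 0 0;0.03 0.005 0 0 0 0 0;0.03 0.005 0 0 0 0 0"

```text
clock: 23.6
tool_pos: [0.633, 0.247, 0.2143]
orientation: [-179.9, 30.0, -13.2]
force: [0.6, -0.5, 7.9]
opening: 0.0439
```

Request:
carry_out --moves "0.046 0 0 0 0 0 0;0.05 0 0 0 0 0 0;0.056 0 0 0 0 0 0;0.056 0 0 0 0 0 0;0.056 0 0 0 0 0 0"

```text
clock: 24.1
tool_pos: [0.6327, 0.2469, 0.2121]
orientation: [180.0, 30.0, -13.3]
force: [0.7, 0.7, 0.2]
opening: 0.0558
```

```bash
python3 - <<'E'
from st import *
apply("0 0 0.0025 0 0 0");apply("0.005 0 0 0 0 0")
p=ctrl.snapshot("scene"); save(p,"b4",5,(290,60,440,180))
E
```

```text
cmd [0.6284 0.248  0.215 ] [179.99  30.   -13.31]  meas-cmd mm [ 4.2 -1.  -2.9] deg [-0.02 -0.04  0.01] t 24.1 open 0.0558 j [ 31.  38.   9. -20. -84.  53.]
cmd [0.6326 0.247  0.2125] [179.99  30.   -13.31]  meas-cmd mm [ 0.  -0.  -0.4] deg [-0.02 -0.04  0.01] t 24.1 open 0.0558 j [ 31.  38.   9. -20. -84.  53.]
```

View pics/b4.png

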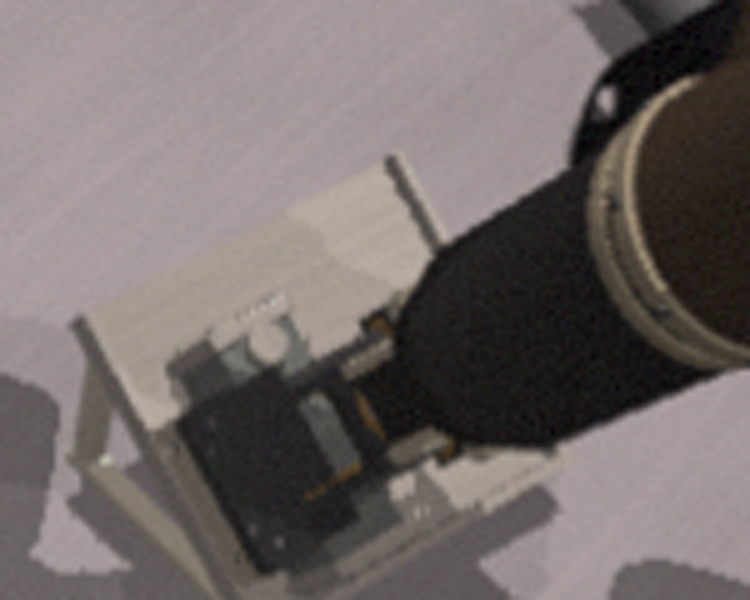

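Request:
carry_out --moves "0.056 0 0 -0.02 0 0 0;0.056 0 0 -0.05 0 0 0;0.0876 0 0 -0.09 0 0 0;0.0876 0 0 -0.1 0 0 0"

```text
clock: 24.55
tool_pos: [0.6836, 0.2348, 0.3031]
orientation: [-179.8, 29.7, -13.3]
force: [0.7, 0.4, 0.4]
opening: 0.0668
```

```bash
python3 - <<'E'
from st import *
apply("0 0 -0.1 0 0 0")
tgt([.643,.0185,.32],down(-68.8))
p=ctrl.snapshot("scene"); save(p,"b5",5,(290,60,440,180))
E
```

```text
cmd [0.6813 0.2355 0.2991] [179.99  30.   -13.31]  meas-cmd mm [ 2.3 -0.6  4. ] deg [ 0.13  0.3  -0.05] t 24.55 open 0.0668 j [ 28.  37.  20. -19. -95.  51.]
[ 0.0005  0.22   -0.0244] [0.2535 0.4817 0.9456]
```

View pics/b5.png

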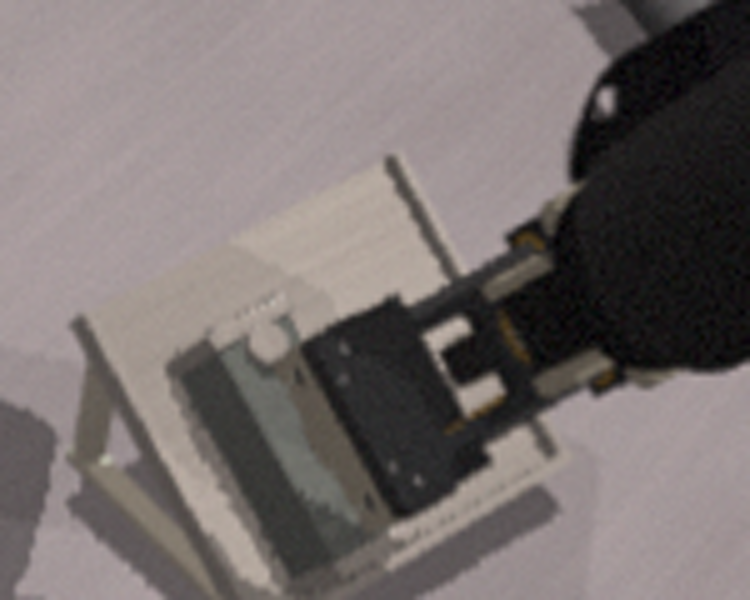

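Request:
carry_out --moves "0.0876 0 0.03 -0.02 0.025 0.048 0.094;0.0876 0 0.06 -0.0244 0.05 0.096 0.19;0.0876 0 0.09 -0.0244 0.075 0.144 0.285;0.0876 0 0.12 -0.0244 0.1 0.192 0.38;0.0876 0 0.15 -0.0244 0.126 0.24 0.472;0.0876 0 0.18 -0.0244 0.152 0.288 0.567;0.0876 0 0.2 -0.0244 0.177 0.336 0.66;0.0876 0 0.22 -0.0244 0.202 0.384 0.755;0.0876 0 0.22 -0.0244 0.228 0.43 0.85;0.0876 0.0005 0.22 -0.0244 0.2535 0.4817 0.9456;0.0876 0.0005 0.22 -0.0244 0.2535 0.4817 0.9456;0.0876 0.0005 0.22 -0.0244 0.2535 0.4817 0.9456;0.0876 0.0005 0.22 -0.0244 0.2535 0.4817 0.9456"

```text
clock: 25.9
tool_pos: [0.6431, 0.0186, 0.3195]
orientation: [179.9, 0.1, -68.7]
force: [0.6, -0.5, -0.8]
opening: 0.0873
```

```bash
python3 - <<'E'
from fit import *
from st import *
apply("0.0005 0.22 -0.0244 0.2535 0.4817 0.9456")
p=ctrl.snapshot("scene"); save(p,"c1",5,(230,170,380,290))
q=ctrl.snapshot("top")
for s,pp in(("s",p),("t",q)):
  for t in ctrl.trace(pp,"housing_1"): print(s,t["extent"],round(t["confidence"],2))
tgt([.643,.0185,.185],down(-68.8))
E
```

```text
cmd [0.643  0.0185 0.32  ] [180.   -0.  -68.8]  meas-cmd mm [ 0.1  0.2 -0.5] deg [-0.08 -0.08 -0.13] t 25.9 open 0.0873 j [ 19.  21. -10.  -0. -59.   2.]
s [216.1, 102.5, 273.1, 133.6] 0.71
s [294.3, 218.9, 332.0, 287.2] 0.59
s [182.1, 160.4, 239.9, 196.3] 0.58
t [219.3, 105.7, 269.0, 141.0] 0.89
t [172.4, 254.1, 193.8, 281.0] 0.72
t [224.4, 206.9, 262.0, 261.8] 0.62
[-0.    -0.     0.135] [ 0. -0. -0.]
```

View pics/c1.png

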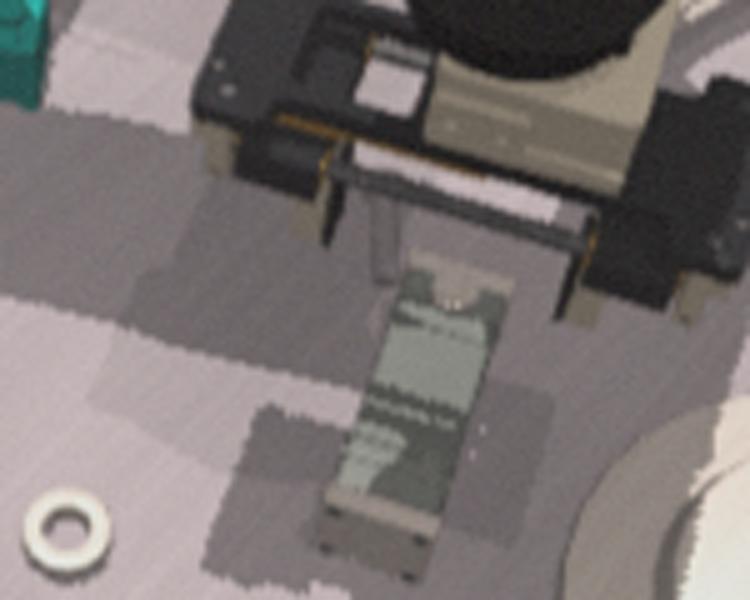

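Request:
carry_out --moves "0.0876 0 0 0.04 0 0 0;0.0876 0 0 0.08 0 0 0;0.0876 0 0 0.11 0 0 0;0.0876 0 0 0.13 0 0 0;0.0876 0 0 0.135 0 0 0;0.0876 0 0 0.135 0 0 0;0.03 0 0 0.135 0 0 0;0.03 0 0 0.135 0 0 0;0.03 0 0 0.135 0 0 0;0.03 0 0 0.135 0 0 0;0.03 0 0 0.135 0 0 0;0.03 0 0 0.135 0 0 0;0.03 0 0 0.135 0 0 0"

```text
clock: 27.4
tool_pos: [0.6437, 0.0187, 0.1853]
orientation: [-179.9, -0.0, -68.8]
force: [2.9, 1.2, 1.0]
opening: 0.0438
```

Request:
carry_out --moves "0.03 0 0 -0.03 0 0 0;0.03 0 0 -0.07 0 0 0;0.03 0 0 -0.12 0 0 0;0.03 0 0 -0.16 0 0 -0.1;0.03 0 0 -0.17 0 0 -0.22;0.03 0 0 -0.17 0 0 -0.34;0.03 0 0 -0.17 0 0 -0.46;0.03 0 0 -0.17 0 0 -0.58;0.03 0 0 -0.17 0 0 -0.7;0.03 0 0 -0.17 0 0 -0.82;0.03 0 0 -0.17 0 0 -0.92;0.03 0 0 -0.17 0 0 -0.9687;0.03 0 0 -0.17 0 0 -0.9687;0.03 0 0 -0.17 0 0 -0.9687;0.03 0 0 -0.17 0 0 -0.9687"

```text
clock: 28.9
tool_pos: [0.6428, 0.0184, 0.3542]
orientation: [180.0, 0.1, -13.4]
force: [-0.1, 0.7, -5.5]
opening: 0.0437
```

```bash
python3 - <<'E'
from st import *
apply("0 0 0.135 0 0 0");apply("0 0 -0.17 0 0 -0.9687")
moment()
E
```

```text
cmd [0.643  0.0185 0.185 ] [180.   -0.  -68.8]  meas-cmd mm [-1.000e-01 -1.000e-01  1.692e+02] deg [ -0.08  -0.07 -55.42] t 28.9 open 0.0437 j [ 19.  20.  -8.  -0. -63.  58.]
cmd [0.643  0.0185 0.355 ] [180.   -0.  -13.3]  meas-cmd mm [-0.1 -0.1 -0.8] deg [-0.03 -0.1   0.09] t 28.9 open 0.0437 j [ 19.  20.  -8.  -0. -63.  58.]
F [-0.11 -0.02 -5.62] M [-0.0834  0.1335  0.0122] sd [0.025  0.0403 0.0322] M tool [-0.1119 -0.1108 -0.0122]
```

Request:
carry_out --moves "0.03 0 0 0 0 -0.1 0;0.03 0 0 0 0 -0.2 0;0.03 0 0 0 0 -0.32 0;0.03 0 0 0 0 -0.44 0;0.03 0 0 0 0 -0.56 0;0.03 0 0 0 0 -0.63 0;0.03 0 0 0 0 -0.63 0;0.03 0 0 0 0 -0.63 0;0.03 0 0 0 0 -0.63 0;0.03 0 0 0 0 -0.63 0;0.03 0 0 0 0 -0.63 0;0.03 0 0 0 0 -0.5 0;0.03 0 0 0 0 -0.38 0;0.03 0 0 0 0 -0.26 0;0.03 0 0 0 0 -0.14 0;0.03 0 0 0 0 -0.05 0;0.03 0 0 0 0 0 0;0.03 0 0 0 0 0 0;0.03 0 0 0 0 0 0;0.03 0 0 0 0 0 0"

```text
clock: 31.5
tool_pos: [0.6431, 0.0184, 0.3547]
orientation: [180.0, 0.1, -13.3]
force: [0.8, -0.3, -5.9]
opening: 0.0437
```

```bash
python3 - <<'E'
from st import *
apply("0 0 0 0 0 0")
moment()
E
```

```text
cmd [0.643  0.0185 0.355 ] [180.   -0.  -13.3]  meas-cmd mm [ 0.2 -0.1 -0.3] deg [-0.02 -0.12  0.02] t 31.5 open 0.0437 j [ 19.  20.  -7.  -0. -63.  58.]
F [ 0.   -0.14 -6.04] M [-0.0808  0.1436 -0.0012] sd [0.0304 0.0361 0.0434] M tool [-0.1117 -0.1212  0.0013]
```

Request:
carry_out --moves "0.03 0 0 0 0 0.1 0;0.03 0 0 0 0 0.2 0;0.03 0 0 0 0 0.32 0;0.03 0 0 0 0 0.44 0;0.03 0 0 0 0 0.54 0;0.03 0 0 0 0 0.6 0;0.03 0 0 0 0 0.6 0;0.03 0 0 0 0 0.6 0;0.03 0 0 0 0 0.6 0;0.03 0 0 0 0 0.6 0;0.03 0 0 0 0 0.6 0"

```text
clock: 33.2
tool_pos: [0.6436, 0.0183, 0.3553]
orientation: [-180.0, -34.4, -13.3]
force: [-1.2, 0.3, -5.1]
opening: 0.0441
```

Request:
carry_out --moves "0.03 0 0 0 0 -0.1 0;0.03 0 0 0 0 -0.2 0;0.03 0 0 0 0 -0.32 0;0.03 0 0 0 0 -0.44 0;0.03 0 0 0 0 -0.54 0;0.03 0 0 0 0 -0.6 0;0.03 0 0 0 0 -0.6 0;0.03 0 0 0 0 -0.6 0;0.03 0 0 0 0 -0.6 0"

```text
clock: 34.1
tool_pos: [0.6437, 0.0191, 0.3545]
orientation: [-180.0, -0.1, -13.3]
force: [-0.3, -0.7, -5.2]
opening: 0.0436
```

```bash
python3 - <<'E'
from st import *
apply("0 0 0 0 0 0")
moment()
E
```

```text
cmd [0.643  0.0185 0.355 ] [180.   -0.  -13.3]  meas-cmd mm [ 0.7  0.6 -0.5] deg [0.04 0.12 0.01] t 34.1 open 0.0436 j [ 19.  20.  -8.   0. -63.  58.]
F [-0.08 -0.26 -5.84] M [-0.0864  0.1417 -0.0047] sd [0.0326 0.0378 0.0234] M tool [-0.1167 -0.1181  0.0047]
```

```bash
python3 - <<'E'
from st import *
for a in ((-.014,.043,.11),(-.014,-.046,.1),(-.014,-.046,.0255)): print(np.round(rackpose(*a)[0],3)); tgt(*rackpose(*a))
E
```

```text
[0.671 0.238 0.29 ]
[-0.0234 -0.2198  0.0647] [ 0.000e+00 -5.236e-01 -1.000e-04]
[0.686 0.326 0.282]
[-0.0284 -0.3088  0.0734] [ 0.000e+00 -5.236e-01 -1.000e-04]
[0.65  0.334 0.217]
[-0.0657 -0.3088  0.1379] [ 0.000e+00 -5.236e-01 -1.000e-04]
```

Request:
carry_out --moves "0.03 0 -0.03 0 0 -0.08 0;0.03 0 -0.06 0 0 -0.16 0;0.03 -0.01 -0.09 0 0 -0.24 0;0.03 -0.015 -0.12 0 0 -0.32 0;0.03 -0.02 -0.15 0.01 0 -0.4 0;0.03 -0.0234 -0.18 0.03 0 -0.48 0;0.03 -0.0234 -0.2 0.05 0 -0.5236 0;0.03 -0.0234 -0.22 0.06 0 -0.5236 0;0.03 -0.025 -0.25 0.0647 0 -0.5236 0;0.03 -0.0284 -0.28 0.068 0 -0.5236 0;0.03 -0.0284 -0.3 0.072 0 -0.5236 0;0.03 -0.0284 -0.3088 0.0734 0 -0.5236 0;0.03 -0.0284 -0.3088 0.0734 0 -0.5236 0;0.03 -0.0284 -0.3088 0.0734 0 -0.5236 0"

```text
clock: 36.1
tool_pos: [0.6866, 0.3248, 0.2817]
orientation: [180.0, 30.0, -13.3]
force: [-0.3, -0.1, -5.6]
opening: 0.044
```

```bash
python3 - <<'E'
from st import *
apply("-0.0284 -0.3088 0.0734 0 -0.5236 0")
tgt(*rackpose(-.014,-.046,.0255))
p=ctrl.snapshot("scene"); save(p,"d1",5,(290,60,440,180))
E
```

```text
cmd [0.6864 0.3255 0.2816] [180.   30.  -13.3]  meas-cmd mm [ 0.2 -0.7  0.1] deg [-0.02  0.03  0.02] t 36.1 open 0.044 j [ 33.  41.  25. -21. -95.  46.]
[-0.     -0.      0.0745] [-0.     -0.     -0.0001]
```

View pics/d1.png

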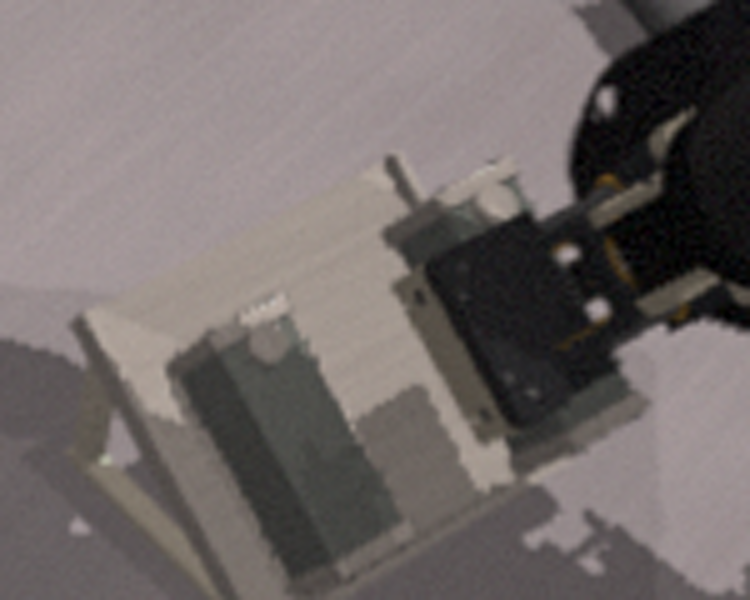

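Request:
carry_out --moves "0.03 0 0 0.02 0 0 0;0.03 0 0 0.04 0 0 0;0.03 0 0 0.055 0 0 0;0.03 0 0 0.065 0 0 0;0.03 0 0 0.07 0 0 0;0.03 0 0 0.073 0 0 0;0.03 0 0 0.0745 0 0 0;0.03 0 0 0.0755 0 0 0;0.03 0 0 0.076 0 0 0;0.03 0 0 0.076 0 0 0"

```text
clock: 37.15
tool_pos: [0.6501, 0.3341, 0.2168]
orientation: [-179.9, 29.9, -13.3]
force: [2.5, -1.5, 0.5]
opening: 0.0441
```

Request:
carry_out --moves "0.03 0 0 0.001 0 0 0;0.03 0 0 0.001 0 0 0"

```text
clock: 37.35
tool_pos: [0.6499, 0.3341, 0.2169]
orientation: [-179.9, 29.9, -13.2]
force: [4.1, -2.3, 5.1]
opening: 0.0437
```

Request:
carry_out --moves "0.03 0.002 0 0 0 0 0;0.03 0.004 0 0 0 0 0;0.03 0.005 0 0 0 0 0;0.03 0.005 0 0 0 0 0;0.046 0.005 0 0 0 0 0;0.05 0.005 0 0 0 0 0;0.054 0.005 0 0 0 0 0;0.054 0.005 0 0 0 0 0;0.054 0.005 0 0 0 0 0"

```text
clock: 38.25
tool_pos: [0.6531, 0.3333, 0.212]
orientation: [180.0, 30.0, -13.3]
force: [-0.0, 0.5, -0.6]
opening: 0.0537
```

```bash
python3 - <<'E'
from st import *
apply("0 0 0.077 0 0 0");apply("0.005 0 0 0 0 0")
p=ctrl.snapshot("scene"); save(p,"d2",5,(290,60,440,180))
E
```

```text
cmd [0.6489 0.3344 0.2149] [180.   30.  -13.3]  meas-cmd mm [ 4.2 -1.  -2.9] deg [-0.02 -0.04  0.01] t 38.25 open 0.0537 j [ 35.  42.  17. -22. -86.  47.]
cmd [0.6531 0.3334 0.2124] [180.   30.  -13.3]  meas-cmd mm [ 0.  -0.  -0.4] deg [-0.02 -0.04  0.01] t 38.25 open 0.0537 j [ 35.  42.  17. -22. -86.  47.]
```

View pics/d2.png

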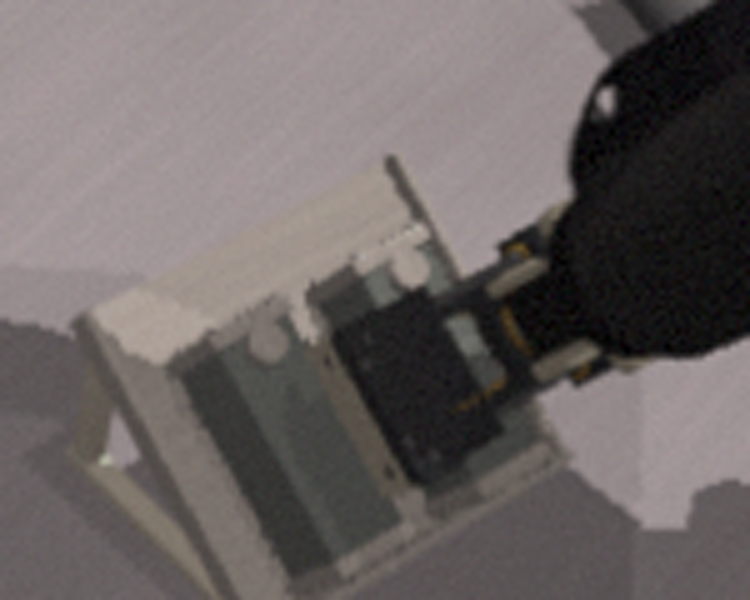

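Released against the lip. Retreat along the normal, then away to the side.

Request:
carry_out --moves "0.054 0 0 -0.02 0 0 0;0.054 0 0 -0.05 0 0 0;0.054 0 0 -0.08 0 0 0;0.054 0 0 -0.1 0 0 0;0.054 0 0.03 -0.1 0 0.08 0;0.054 0 0.07 -0.1 0 0.16 0;0.054 0 0.11 -0.1 0 0.24 0;0.054 0 0.15 -0.1 0 0.32 0;0.054 0 0.19 -0.1 0 0.4 0;0.054 0 0.23 -0.1 0 0.46 0;0.054 0 0.27 -0.1 0 0.5236 0;0.054 0 0.3 -0.1 0 0.5236 0;0.054 0 0.33 -0.1 0 0.5236 0;0.054 0 0.35 -0.1 0 0.5236 0;0.054 0 0.35 -0.1 0 0.5236 0;0.054 0 0.35 -0.1 0 0.5236 0"

```text
clock: 39.9
tool_pos: [0.6216, -0.019, 0.299]
orientation: [-180.0, 0.0, -13.4]
force: [-1.1, 0.3, 0.8]
opening: 0.054
```

```bash
python3 - <<'E'
from fit import *
from st import *
apply("0 0.35 -0.1 0 0.5236 0")
q=ctrl.snapshot("scene"); p=ctrl.snapshot("top"); save(q,"e1"); save(p,"e2")
# predicted hulls
for pp,n,crop in((p,"e3",(65,80,215,205)),(q,"e4",(290,60,440,180))):
    sc=5
    im=cv2.resize(pp["image"][crop[1]:crop[3],crop[0]:crop[2],::-1],None,fx=sc,fy=sc,interpolation=cv2.INTER_CUBIC).copy()
    Rr=Ro.from_euler('z',RY).as_matrix()
    for y in(.043,-.046):
        Q=np.array([proj(pp,Rr@fp(-.020+a,y+b,h)+RX) for a in(-.065,.065) for b in(-.024,.024) for h in(0,.048)])
        Q=((Q-[crop[0],crop[1]]+.5)*sc).astype(np.int32)
        cv2.polylines(im,[cv2.convexHull(Q)],True,(0,0,255),1)
    cv2.imwrite("pics/"+n+".png",im)
for l in("bolt","spacer","screwdriver"):
    for m_ in ctrl.mark_of(p,l)[:1]: print(l,np.round(atz(p,m_["at"][1],m_["at"][0],0),3))
E
```

```text
cmd [ 0.6213 -0.0187  0.299 ] [180.   -0.  -13.3]  meas-cmd mm [ 0.3 -0.2 -0.1] deg [ 0.01 -0.    0.05] t 39.9 open 0.054 j [ 16.  20. -14.  -0. -55.  60.]
bolt [0.556 0.107 0.   ]
spacer [ 0.571 -0.112  0.   ]
screwdriver [ 0.356 -0.262  0.   ]
```

View pics/e1.png

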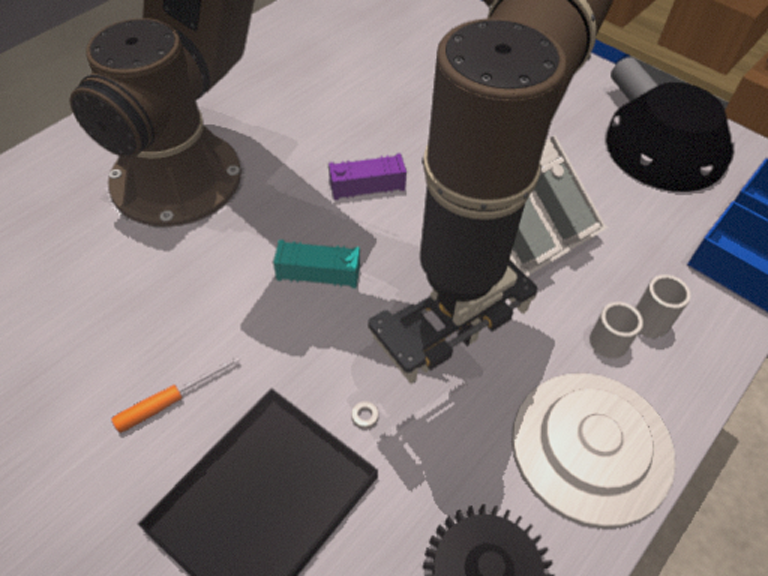

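View pics/e3.png

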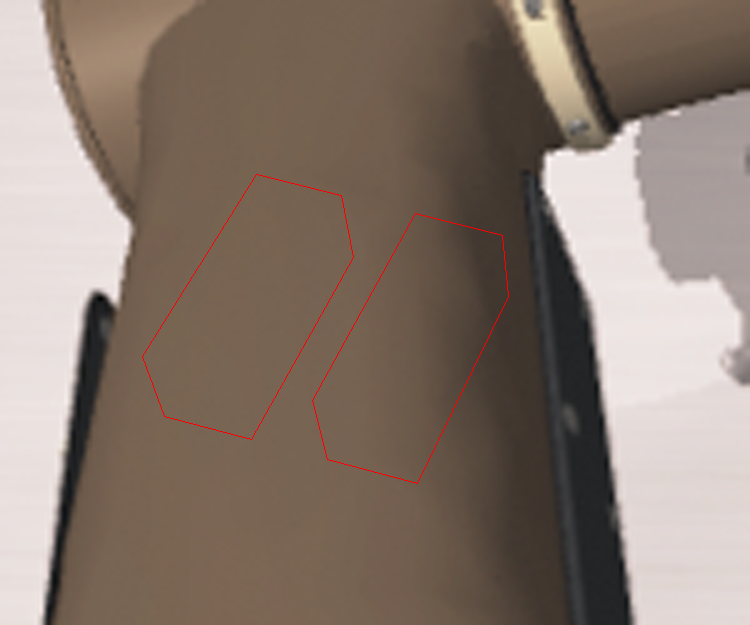

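View pics/e4.png

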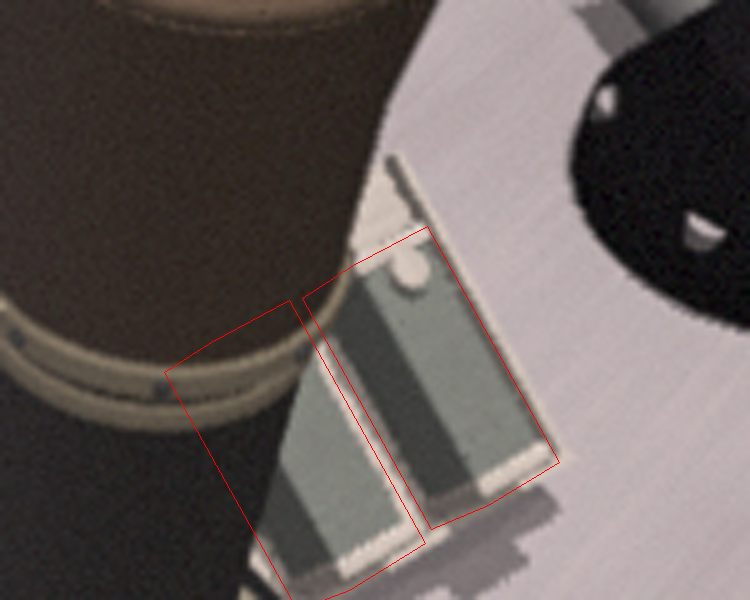

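```bash
python3 -c "
from plant import ctrl
print(ctrl.close_job())"
```

```text
the job is handed in; nothing more can be done
None
```

I judged both grey housings sound. Both now lie lengthwise down the rack's slope against the lip, side by side and right way up. I handed the job in at about 40 s; no verdict was reported.

- **Tilt test:** I tilted each housing about 35° both ways and compared the wrist moment back at level.
  - The readings stayed within 0.03 N m for the first housing and 0.01 N m for the second. A sliding slug would have shifted them by 0.096 N m or more.
  - Twice, after tilting the first housing the second way, the arm came back about 1° off level and the moment read differently, by 0.12 and 0.05 N m. With the arm exactly level again, both readings returned to the starting value, so I treated this as an effect of the arm's pose and did not work out the exact cause.
- **Placing:** I set both down slowly, with contact forces under 10 N, and released them at the lip.
- **Last checks:**
  - In the scene picture both housings match their predicted outlines, as far as they show. The arm hid part of the first one, which I had seen whole after releasing it. The top view of the rack was blocked by the arm.
  - The network put the bolt and spacer within about 5 mm of where they started. It put the screwdriver about 16 mm away, but that does not show in the picture and the arm never went near it. I take it as network error, and it is inside the 40 mm limit either way.
  - The purple and turquoise look-alikes were not touched, and the gripper was clear of everything.

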